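# Tighten the lever chuck on a blank and trip the ready plunger

### The arm

A 6-joint arm with a two-finger parallel gripper is mounted at the origin on a cart in front of the work surface, level with it; the furniture and walls round the work are solid. World frame = base frame: x ahead of the robot, y to its left, z up, the work surface at z = 0. Lengths are in m, angles in rad, forces in N, time in s.
With the tool pointing down it reaches from about 0.4 to 0.825 m from the base axis. Payload 7 kg.
Tool frame: the origin (TCP) lies at the very end of the fingers, on their centre line; the grasp point (between the pads) lies 19 mm behind it; z points along the fingers, y is the line along which they close (so a half turn about z gives the same grasp; the last joint's range is limited). The gripper opens to 88 mm and grips with 3 to 60 N. Pads are 19 mm wide; open, the fingers measure 130 mm over their backs; the gripper's body (78 mm by 193 mm) begins 47 mm behind the grasp point.
Start: joints at [1.483, 0.359, 0.012, 0, -1.224, -0.288], TCP at [0.248, 0.628, 0.204] pointing down, gripper open.
Joint ranges: [-3.07, 3.07], [-1.43, 2.12], [-1.02, 1.25], [-3.03, 1.67], [-3.05, -0], [-3.03, 3.03]. Speed limits (rad/s): [2.39, 2.39, 3.01, 3.14, 3.14, 3.14].

### API

Orientations are given as [roll, pitch, yaw] about the fixed x, y, z axes, in that order (R = Rz(yaw) Ry(pitch) Rx(roll)).
In Python, from station import arm gives the robot as it stands. The module is installed in compiled form; this text tells all that it offers.
- The arm moves only by the shell command python3 -m crank 'ROWS' [FORCE]. ROWS is JSON, a list of rows, each an object of numbers: "dx", "dy", "dz": the shift along the world's x, y, z in m; "twist": the turn about the world's z in degrees; "grip": the opening, from -1 (shut) to 1 (fully open). A call has exactly 5 rows; each row is the pose to reach, as a shift and turn from the pose commanded when the call began; what a row does not reach only later rows make up. A row lasts 1/12 s, in which the tool goes at most 41.7 mm and 7.16 degrees, less where a joint would pass 70% of its speed; a pose out of reach is approached as far as the arm can. A call with a gripper value outside its range is refused whole. The fingers move at their own pace and stop on an object; FORCE is the grip in N (left out, the last holds). Time passes only in rows, so rows that repeat a pose let the fingers close, or fill a call up. It gives the time, the measured TCP pose, the force, the opening and the grip force at its end, in the units of the state.
- arm.get_state(): the state, without advancing time (a new reading comes with each control period).
- arm.grab_frame(name): name is "scene" or "top"; returns the picture (384x512x3 uint8, red, green, blue); there is no depth.
- arm.get_calibration(name): a dict with "fx", "fy", "cx", "cy" (pixels), "k1" (the pictures are not rectified: a ray, as slopes to the right and down, at radius r is drawn at 1 + k1 r^2 times it, then the intrinsics apply), "cam_to_world" (4x4, takes a point from camera to world coordinates). Camera axes: x right, y down, z forward; pixel columns grow to the right and rows downward; lengths in m; the calibration is good to about 2 mm. A picture is of the moment at which its call begins. get_calibration takes no time and is no camera call.
- arm.job_done(): hands the job in; it is judged then, once.
The state is a dict: "t": time; "q": joint angles; "qd": joint speeds; "joint_efforts": joint torques, N m; "eef_pos": TCP position; "ee_rot": TCP orientation; "force": force on the tool from outside, world axes, zero at the start; "moment": the same for the moment, N m; "width": finger opening in m; "gripper_force": force on a finger pad.
Only numpy, scipy, OpenCV 4.12 (cv2) and the standard library are available. Lean on these libraries where they do the work, as an engineer would, in place of code of your own. Each camera call takes 0.05 s, during which the arm holds its last target. There are 200 camera calls.

### The job

Get the blank ready for drilling: push the bars of the chuck's sleeve round clockwise (seen from above) until the three jaws have closed on the round steel blank standing between them and hold it firmly upright, feeling for the bite and not forcing the bars past it. Then push the sprung ready plunger at the end of the fixture plate right down to its stop and let it spring back. Leave the sleeve tight, and leave the spare blank and the things round the fixture where they are.

Things in the scene. Friction and masses are not known exactly. Their poses are not given: they have to be found in the camera images.
- fixture: Fixture: grey painted plate 220 x 380 x 10 mm fixed flat on the bench (place and yaw vary), carrying a three-jaw lever chuck face up in its middle, a sprung plunger near one end (x = 0, y = -150 mm) and a round rest for a spare blank near the other. Origin: centre of the plate's underside, on the chuck's vertical axis; x across the plate, y along it, z up.
- spare_rest (a point): Centre of the top of the round rest for the spare blank: 44 mm across, 44 mm above the bench, at x = 55, y = 150 mm of the fixture.
- chuck_face (a point): Centre of the chuck's flat steel face (94 mm across), 44 mm above the bench, on the chuck's axis; axes as the fixture's.
- sleeve: Sleeve of the chuck: knurled steel ring 104 mm across, from 17 to 39 mm above the bench, with four plain round level bars, 10 mm thick, free from 60 to 100 mm from the axis. Origin on the axis at the bars' mid height, 29 mm above the bench; the bars lie along its +x, +y, -x, -y and turn with it. Under them the plate's top is at 10 mm (a flange out to 54 mm from the axis: 16 mm).
- bar_end (a point): Rounded outer end of the sleeve's +x bar, 100 mm from the axis. Turning the sleeve clockwise from above closes the jaws, 5 mm of radius per radian; 0.9 to 3 rad are needed. Friction 0.35 N m (1 to 4 N felt at 85 mm) throughout keeps the grip when the bar is let go. At the bite the force climbs steeply: 10 to 14 N at 85 mm is a firm grip, reached within some 0.15 rad; over 18 N is forcing.
- jaw_a: One of three steel jaws on the chuck's face, 12 mm wide, from 44 to 64 mm above the bench. Origin level with the face and moving with the jaw; the gripping face is 26 mm from it along +x, and the jaw slides along its -x towards the axis. Jaw faces start 22 to 26 mm from the axis.
- jaw_b: The second jaw, 120 degrees round from the first; same measures.
- jaw_c: The third jaw, 240 degrees round from the first; same measures.
- thick_blank: Plain rough-turned steel blank, 33 to 36 mm in diameter, 42 mm tall with a bevelled top edge, upright and loose, about 0.25 kg. Origin: centre of its underside. Either this or the thin one stands between the jaws, up to 4 mm off centre (the jaws push it true); the other stands on the rest as the spare.
- thin_blank: Plain rough-turned steel blank, 22 to 25 mm in diameter and 42 mm tall with a bevelled top edge, 0.25 kg; otherwise like the thick one.
- plunger (a joint): Stroke of the sprung ready plunger, m: 0 up, 0.008 down at its stop. It is a round steel button 16 mm across in an aluminium housing. Its spring takes 6 N fully down and brings it back up.
- plunger_top (a point): Centre of the plunger's top face, 34 mm above the bench when it is up; moves with it.
- bolt: Bystander: steel bolt with nut, 84 mm long, lying on the bench to the right of the fixture.
- tape_measure: Bystander: tape measure, 88 x 64 mm and 32 mm tall, lying behind the fixture.
- screw_jar: Bystander: glass jar of screws 68 mm across and 90 mm tall, behind the fixture.
Not all that is in view belongs to the job. What is shaped like the thick_blank but red is not meant.

How it is judged:
By the outcome, as a careful person would: the job done as asked, in the order asked, and still so for the second after the job is handed in, with the robot touching nothing.
It also fails if it takes over 54 s, if anything falls off the work surface, if the arm or the gripper's body presses on something with over 40 N, if the wrist force passes 120 N, or if a joint passes its speed limit or range.

## Working session

There is one attempt and no reset: what is moved stays moved. The work goes in short steps, Python scripts to look and compute and a shell command to move; the robot and the scene stay as the last step left them, time stands still between calls to the robot, and variables do not carry over. Pictures are saved under pics/ and viewed, at most 10 in all, crops included, and the job is handed in when it is done.

```bash
mkdir -p pics
cat > h.py <<'E'
import numpy as np,cv2
from station import arm
def ray(c,u,v):
    x=(u-c["cx"])/c["fx"];y=(v-c["cy"])/c["fy"]
    rd=np.hypot(x,y);r=rd
    for _ in range(30): r=rd/(1+c["k1"]*r*r)
    s=r/rd if rd else 1
    T=np.array(c["cam_to_world"]);return T[:3,3],T[:3,:3]@np.array([x*s,y*s,1])
def onz(c,u,v,z):
    o,d=ray(c,u,v);return o+d*(z-o[2])/d[2]
def proj(c,p):
    T=np.array(c["cam_to_world"]);q=T[:3,:3].T@(np.array(p)-T[:3,3]);x,y=q[:2]/q[2]
    k=1+c["k1"]*(x*x+y*y);return np.array([c["fx"]*x*k+c["cx"],c["fy"]*y*k+c["cy"]])
def shot(n,f,crop=None,s=1):
    im=arm.grab_frame(n)[:,:,::-1].copy()
    cv2.imwrite("pics/raw_"+f,im)
    return im
E
python3 - <<'E'
from h import *
for n in("top","scene"):
    shot(n,n+"0.png"); c=arm.get_calibration(n);print(n,c)
print(arm.get_state())
E
```

```text
top {'fx': 499.3157368243657, 'fy': 499.3157368243657, 'cx': 245.25709017283535, 'cy': 195.77438475371153, 'k1': -0.10104852926358744, 'cam_to_world': array([[-0.25253724, -0.94773015,  0.19501923,  0.3206377 ],
       [-0.96758519,  0.2469459 , -0.05288309,  0.01005601],
       [ 0.0019597 , -0.20205267, -0.9793727 ,  1.49034416],
       [ 0.        ,  0.        ,  0.        ,  1.        ]])}
scene {'fx': 445.21042226918036, 'fy': 445.21042226918036, 'cx': 260.76958422335616, 'cy': 190.96176808043322, 'k1': -0.010839139044311047, 'cam_to_world': array([[ 7.78824595e-01, -4.35271860e-01,  4.51631108e-01,
         4.09002159e-03],
       [-6.27241000e-01, -5.39326224e-01,  5.61868269e-01,
        -7.76486839e-01],
       [-9.88946362e-04, -7.20878375e-01, -6.93060885e-01,
         9.42414755e-01],
       [ 0.00000000e+00,  0.00000000e+00,  0.00000000e+00,
         1.00000000e+00]])}
{'t': 0.1, 'q': array([ 1.48307567e+00,  3.59330092e-01,  1.11706530e-02, -3.35176708e-04,
       -1.22410848e+00, -2.88137366e-01]), 'qd': array([-0.00065021, -0.00078536,  0.00101825, -0.0010427 ,  0.00026027,
       -0.00098479]), 'joint_efforts': array([-4.31723483e-04, -5.84161699e+01,  2.93751490e+01,  7.01565027e+00,
        1.01857900e-02, -4.37059907e-05]), 'eef_pos': array([0.24759503, 0.6274455 , 0.2030108 ]), 'ee_rot': array([ 3.14009218e+00, -1.16105237e-04, -3.75972058e-01]), 'force': array([ 0.49670933,  0.38601415, -0.35510575]), 'moment': array([-0.00993263,  0.04289875,  0.04252765]), 'gripper_force': 0.0, 'width': 0.08754058372343039}
```

View pics/raw_top0.png

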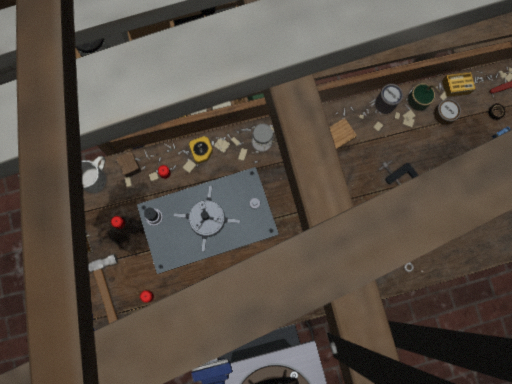

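View pics/raw_scene0.png

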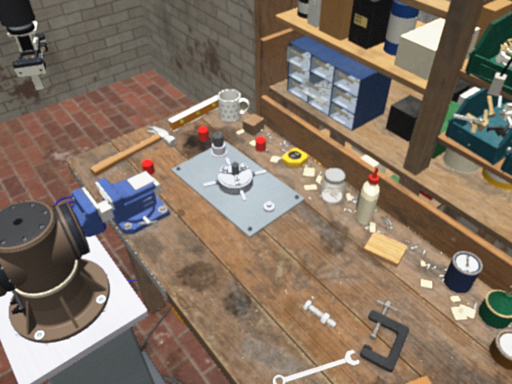

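The top view shows the fixture plate with the chuck at (207,218), the plunger at (255,203) and the spare on its rest at (152,213). The red look-alikes at (164,171), (117,221) and (146,296) are not meant. The dark blank at the chuck's centre is the workpiece. Next is one close crop to check this.

Run:
```python
from h import *
c=arm.get_calibration("top");im=cv2.imread("pics/raw_top0.png");s=cv2.imread("pics/raw_scene0.png")
a=cv2.resize(im[160:280,130:285],None,fx=4,fy=4,interpolation=cv2.INTER_CUBIC)
b=cv2.resize(s[125:235,165:305],None,fx=4,fy=4,interpolation=cv2.INTER_CUBIC)
cv2.imwrite("pics/ca.png",a);cv2.imwrite("pics/cb.png",b)
for n,p,z in(("chuck",(207,218),.044),("plunger",(255,203),.034),("rest",(152,214),.065)):print(n,onz(c,*p,z))
```

```text
chuck [0.57253797 0.05733305 0.044     ]
plunger [ 0.58214108 -0.09104649  0.034     ]
rest [0.62044928 0.20866349 0.065     ]
```

View pics/ca.png

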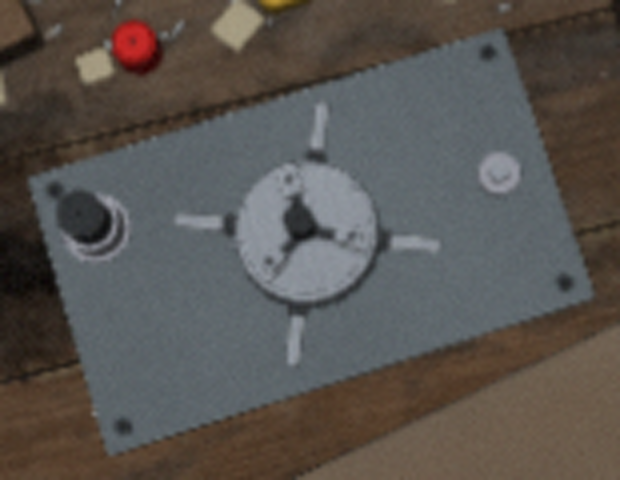

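View pics/cb.png

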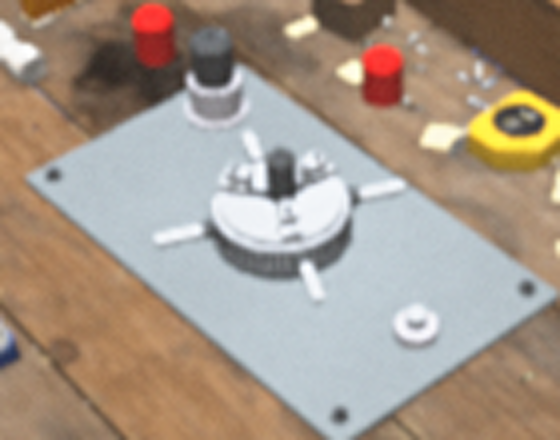

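The crop shows the thin dark blank between the jaws and the thick one on the rest. The bar ends are at crop pixels (321,105), (178,219), (438,246) and (293,362). The plunger button is at (499,173).

```bash
cat > pose.py <<'E'
from h import *
c=arm.get_calibration("top")
f=lambda p,z:onz(c,130+(p[0]+.5)/4-.5,160+(p[1]+.5)/4-.5,z)
P=np.array([f(p,.010) for p in((30,178),(502,28),(594,297),(108,454))])
print("centre",P.mean(0),"sides",[np.linalg.norm(P[i]-P[i-1]) for i in range(4)])
d=(P[0]-P[1]+P[3]-P[2]);yaw=np.arctan2(d[1],d[0])-np.pi/2;print("yaw",np.degrees(yaw))
B=np.array([f(p,.029) for p in((178,219),(321,105),(438,246),(293,362))])
print("chuck from bars",B.mean(0),"face",f((309,231),.044))
C=B.mean(0)
for b in B:
    v=b-C;print("bar",np.hypot(*v[:2]),np.degrees(np.arctan2(v[1],v[0])))
R=np.array([[np.cos(yaw),-np.sin(yaw)],[np.sin(yaw),np.cos(yaw)]])
print("plunger meas",f((499,172),.034),"pred",P.mean(0)[:2]+R@[0,-.15],"rest",P.mean(0)[:2]+R@[.055,.15], "spare top",f((84,216),.086))
E
python3 pose.py
python3 - <<'E'
from h import *
c=arm.get_calibration("top");s=arm.get_calibration("scene")
print("jar top",onz(c,262,131,.09),"mug",onz(c,95,165,.08),"tape",onz(c,200,149,.03))
print("vice",onz(s,130,190,.1),onz(s,155,180,.1))
E
```

```text
centre [0.57586178 0.05947008 0.01      ] sides [np.float64(0.21737641266139093), np.float64(0.376597221408614), np.float64(0.21809547123766326), np.float64(0.3779609475088513)]
yaw 3.4519847176055607
chuck from bars [0.57647872 0.05911857 0.029     ] face [0.57443272 0.05724628 0.044     ]
bar 0.09690015201247586 69.55923505609756
bar 0.09702273724218617 -19.792691736840126
bar 0.09734703267658612 -110.66971410147762
bar 0.09662973617062996 159.9454198191639
plunger meas [ 0.58370532 -0.08954067  0.034     ] pred [ 0.58489359 -0.09025776] rest [0.62173018 0.21250958] spare top [0.61808746 0.20933442 0.086     ]
jar top [ 0.77569832 -0.16256251  0.09      ] mug [0.80282536 0.33921318 0.08      ] tape [0.78717717 0.02798804 0.03      ]
vice [0.27659943 0.13446124 0.1       ] [0.35002448 0.12732109 0.1       ]
```

```bash
python3 -m crank '[{"dx":0.035,"dy":-0.02,"twist":7,"grip":-1},{"dx":0.05,"dy":-0.055,"twist":14,"grip":-1},{"dx":0.07,"dy":-0.09,"twist":21,"grip":-1},{"dx":0.09,"dy":-0.12,"twist":28,"grip":-1},{"dx":0.11,"dy":-0.15,"twist":35,"grip":-1}]' 20
python3 -m crank '[{"dx":0.02,"dy":-0.033,"twist":7,"grip":-1},{"dx":0.04,"dy":-0.066,"twist":14,"grip":-1},{"dx":0.06,"dy":-0.1,"twist":21,"grip":-1},{"dx":0.08,"dy":-0.13,"twist":28,"grip":-1},{"dx":0.1,"dy":-0.16,"twist":35,"grip":-1}]'
python3 -m crank '[{"dx":0.02,"dy":-0.033,"twist":7,"grip":-1},{"dx":0.04,"dy":-0.066,"twist":14,"grip":-1},{"dx":0.06,"dy":-0.1,"twist":21,"grip":-1},{"dx":0.08,"dy":-0.13,"twist":21,"grip":-1},{"dx":0.1,"dy":-0.16,"twist":21,"grip":-1}]'
```

```text
invalid input at $[0]: expected keys dx, dy, dz, twist, grip
invalid input at $[0]: expected keys dx, dy, dz, twist, grip
invalid input at $[0]: expected keys dx, dy, dz, twist, grip
```

```bash
python3 -m crank '[{"dx":0.035,"dy":-0.02,"dz":0,"twist":7,"grip":-1},{"dx":0.05,"dy":-0.055,"dz":0,"twist":14,"grip":-1},{"dx":0.07,"dy":-0.09,"dz":0,"twist":21,"grip":-1},{"dx":0.09,"dy":-0.12,"dz":0,"twist":28,"grip":-1},{"dx":0.11,"dy":-0.15,"dz":0,"twist":35,"grip":-1}]' 20
python3 -m crank '[{"dx":0.02,"dy":-0.033,"dz":0,"twist":7,"grip":-1},{"dx":0.04,"dy":-0.066,"dz":0,"twist":14,"grip":-1},{"dx":0.06,"dy":-0.1,"dz":0,"twist":21,"grip":-1},{"dx":0.08,"dy":-0.13,"dz":0,"twist":28,"grip":-1},{"dx":0.1,"dy":-0.16,"dz":0,"twist":35,"grip":-1}]'
python3 -m crank '[{"dx":0.02,"dy":-0.033,"dz":0,"twist":7,"grip":-1},{"dx":0.04,"dy":-0.066,"dz":0,"twist":14,"grip":-1},{"dx":0.06,"dy":-0.1,"dz":0,"twist":21,"grip":-1},{"dx":0.08,"dy":-0.13,"dz":0,"twist":21,"grip":-1},{"dx":0.1,"dy":-0.16,"dz":0,"twist":21,"grip":-1}]'
```

```text
t: 0.52
eef_pos: [0.3582, 0.476, 0.2035]
ee_rot: [3.141, 0.0, 0.241]
force: [0.4, 0.1, -0.4]
width: 0.0602
gripper_force: 0.0
t: 0.93
eef_pos: [0.4579, 0.3164, 0.2038]
ee_rot: [-3.141, 0.0, 0.85]
force: [0.2, 1.2, 1.1]
width: 0.0262
gripper_force: 0.0
t: 1.35
eef_pos: [0.558, 0.1562, 0.2038]
ee_rot: [-3.141, 0.0, 1.212]
force: [-0.3, 1.0, -0.1]
width: 0.0008
gripper_force: 0.0
```

```bash
python3 -m crank '[{"dx":0.008,"dy":-0.003,"dz":-0.03,"twist":0,"grip":-1},{"dx":0.008,"dy":-0.003,"dz":-0.06,"twist":0,"grip":-1},{"dx":0.008,"dy":-0.003,"dz":-0.09,"twist":0,"grip":-1},{"dx":0.008,"dy":-0.003,"dz":-0.11,"twist":0,"grip":-1},{"dx":0.008,"dy":-0.003,"dz":-0.13,"twist":0,"grip":-1}]'
python3 -m crank '[{"dx":0,"dy":0,"dz":-0.015,"twist":0,"grip":-1},{"dx":0,"dy":0,"dz":-0.03,"twist":0,"grip":-1},{"dx":0,"dy":0,"dz":-0.04,"twist":0,"grip":-1},{"dx":0,"dy":0,"dz":-0.05,"twist":0,"grip":-1},{"dx":0,"dy":0,"dz":-0.05,"twist":0,"grip":-1}]'
cat > arc.py <<'E'
# rows for following the bar: current commanded angle -> steps
import sys;from h import *
C=np.array([.576,.059]);s=arm.get_state();p=s["eef_pos"][:2];th=s["ee_rot"][2]
off=float(sys.argv[1]) # tangential (ccw) offset of TCP from bar line at the end
def pos(t,o): return C+.085*np.array([np.cos(t),np.sin(t)])+o*np.array([-np.sin(t),np.cos(t)])
r=np.array([np.cos(th),np.sin(th)]);t=np.array([-r[1],r[0]])
print("rad %.4f tan %.4f yaw %.1f Ftan %.2f Frad %.2f F %s Mz"%((p-C)@r,(p-C)@t,np.degrees(th),s["force"][:2]@t,s["force"][:2]@r,s["force"].round(1)),s["moment"].round(2)[2])
for d in map(float,sys.argv[2:]): print(d,(pos(th-np.radians(d),off)-p).round(4))
E
python3 arc.py .026 0 7 14 21 28 35
```

```text
t: 1.77
eef_pos: [0.5647, 0.1546, 0.0719]
ee_rot: [-3.14, 0.001, 1.21]
force: [-0.1, 0.4, 0.4]
width: 0.0006
gripper_force: 0.0
t: 2.18
eef_pos: [0.5643, 0.1547, 0.0219]
ee_rot: [-3.14, 0.002, 1.21]
force: [0.2, -0.4, -0.1]
width: 0.0007
gripper_force: 0.0
rad 0.0854 tan 0.0447 yaw 69.3 Ftan -0.30 Frad -0.33 F [ 0.2 -0.4 -0.1] Mz -0.02
0.0 [ 0.0174 -0.007 ]
7.0 [ 0.0281 -0.0084]
14.0 [ 0.0387 -0.011 ]
21.0 [ 0.0488 -0.0149]
28.0 [ 0.0584 -0.02  ]
35.0 [ 0.0672 -0.0263]
```

```bash
python3 -m crank '[{"dx":0.007,"dy":-0.003,"dz":0.002,"twist":0,"grip":-1},{"dx":0.0174,"dy":-0.007,"dz":0.002,"twist":0,"grip":-1},{"dx":0.0228,"dy":-0.0077,"dz":0.002,"twist":-3.5,"grip":-1},{"dx":0.0281,"dy":-0.0084,"dz":0.002,"twist":-7,"grip":-1},{"dx":0.0387,"dy":-0.011,"dz":0.002,"twist":-14,"grip":-1}]'
python3 arc.py .026 0 7 14 21 28 35
```

```text
t: 2.6
eef_pos: [0.6056, 0.1443, 0.0272]
ee_rot: [3.141, -0.002, 0.964]
force: [-0.4, -0.0, -0.0]
width: 0.0007
gripper_force: 0.0
rad 0.0870 tan 0.0243 yaw 55.2 Ftan 0.32 Frad -0.28 F [-0.4 -0.  -0. ] Mz -0.04
0.0 [-0.0025 -0.0007]
7.0 [ 0.0076 -0.0046]
14.0 [ 0.0172 -0.0098]
21.0 [ 0.026 -0.016]
28.0 [ 0.0341 -0.0233]
35.0 [ 0.0411 -0.0315]
```

```bash
python3 -m crank '[{"dx":0.0095,"dy":-0.006,"dz":-0.001,"twist":-7,"grip":-1},{"dx":0.0175,"dy":-0.0115,"dz":-0.002,"twist":-14,"grip":-1},{"dx":0.026,"dy":-0.018,"dz":-0.002,"twist":-21,"grip":-1},{"dx":0.034,"dy":-0.025,"dz":-0.002,"twist":-28,"grip":-1},{"dx":0.041,"dy":-0.033,"dz":-0.002,"twist":-35,"grip":-1}]'
python3 - <<'E'
from h import *
im=shot("top","t1.png");cv2.imwrite("pics/cc.png",cv2.resize(im[150:280,130:285],None,fx=4,fy=4,interpolation=cv2.INTER_CUBIC))
E
python3 arc.py .026 0 7 14 21 28 35
```

```text
t: 3.02
eef_pos: [0.6475, 0.1109, 0.0251]
ee_rot: [3.142, -0.002, 0.349]
force: [0.7, 0.2, -0.3]
width: 0.0006
gripper_force: 0.0
rad 0.0851 tan 0.0236 yaw 19.5 Ftan -0.39 Frad 2.14 F [ 2.1  0.3 -0. ] Mz 0.0
0.0 [-0.0009  0.0023]
7.0 [ 0.005  -0.0068]
14.0 [ 0.0098 -0.0166]
21.0 [ 0.0133 -0.0269]
28.0 [ 0.0155 -0.0375]
35.0 [ 0.0165 -0.0483]
```

View pics/cc.png

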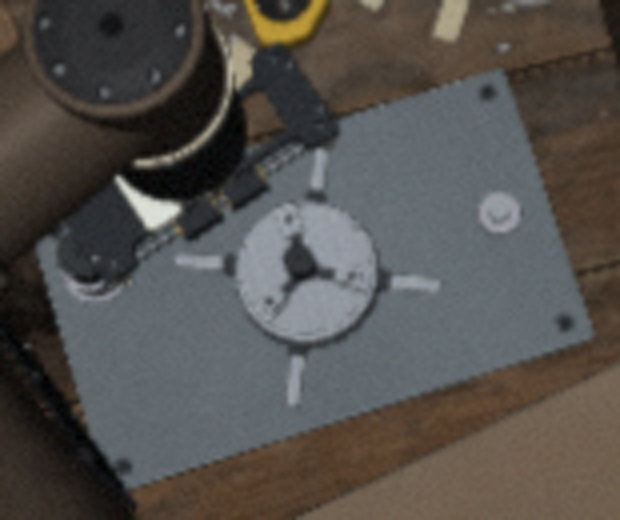

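The sleeve's bars sit at the same pixels as before, so it has not visibly moved. I'll check where the tip really is, using both cameras.

Run:
```python
from h import *
p=arm.get_state()["eef_pos"];print(p)
s=shot("scene","s1.png");cs=arm.get_calibration("scene");ct=arm.get_calibration("top")
t=cv2.imread("pics/raw_t1.png")
def o(p):return tuple((p*1).round().astype(int))
A=cv2.resize(s[100:235,165:305],None,fx=4,fy=4,interpolation=cv2.INTER_CUBIC)
q=(proj(cs,p)-[165,100])*4;cv2.circle(A,o(q),4,(0,255,0),1)
print("scene",q,"top",(proj(ct,p)-[130,150])*4)
a=cv2.imread("pics/raw_top0.png").astype(int);d=np.abs(a-t.astype(int)).sum(2)[195:240,185:230];print("diff chuck",d.mean(),d.max())
cv2.imwrite("pics/cd.png",A)
```

```text
[0.64837671 0.10957697 0.02510791]
scene [316.72576785 242.53379264] top [218.12170553 196.47976056]
diff chuck 21.301234567901236 234
```

View pics/cd.png

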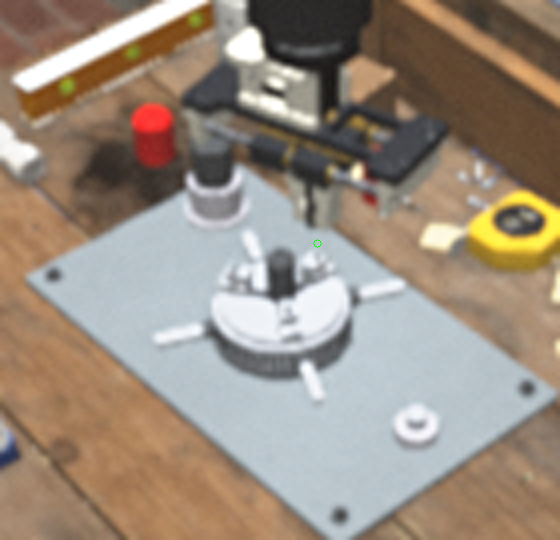

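The crop shows the fingertip at about (317,222), but the reported TCP projects to (317,242). The tip may be about 18 mm higher than reported, which would explain it passing over the bar. I'll turn clear of the spare and feel for the plate.

```bash
python3 - <<'E'
from h import *
cs=arm.get_calibration("scene")
g=lambda p:((proj(cs,p)-[165,100])*4).round(0)
C=[.576,.059]
print("face",g([*C,.044]),"plunger",g([.584,-.09,.034]))
for a in(69.7,-20,-110.5,160):print(a,g([C[0]+.1*np.cos(np.radians(a)),C[1]+.1*np.sin(np.radians(a)),.029]))
E
python3 -m crank '[{"dx":0,"dy":0,"dz":0.003,"twist":7,"grip":-1},{"dx":0,"dy":0,"dz":0.003,"twist":14,"grip":-1},{"dx":0,"dy":0,"dz":0.003,"twist":21,"grip":-1},{"dx":0,"dy":0,"dz":0.003,"twist":28,"grip":-1},{"dx":0,"dy":0,"dz":0.003,"twist":35,"grip":-1}]'
python3 -m crank '[{"dx":0,"dy":0,"dz":-0.002,"twist":6,"grip":-1},{"dx":0,"dy":0,"dz":-0.004,"twist":6,"grip":-1},{"dx":0,"dy":0,"dz":-0.006,"twist":6,"grip":-1},{"dx":0,"dy":0,"dz":-0.008,"twist":6,"grip":-1},{"dx":0,"dy":0,"dz":-0.01,"twist":6,"grip":-1}]'
```

```text
face [281. 295.] plunger [414. 409.]
69.7 [247. 231.]
-20 [405. 282.]
-110.5 [319. 398.]
160 [154. 339.]
t: 3.53
eef_pos: [0.646, 0.1115, 0.0278]
ee_rot: [3.141, -0.001, 0.976]
force: [-0.4, 0.2, -1.2]
width: 0.0004
gripper_force: 0.0
t: 3.95
eef_pos: [0.6453, 0.1114, 0.0168]
ee_rot: [3.141, -0.0, 1.069]
force: [1.2, 0.0, -0.1]
width: 0.0002
gripper_force: 0.0
```

```bash
python3 -m crank '[{"dx":0,"dy":0,"dz":-0.001,"twist":0,"grip":-1},{"dx":0,"dy":0,"dz":-0.002,"twist":0,"grip":-1},{"dx":0,"dy":0,"dz":-0.003,"twist":0,"grip":-1},{"dx":0,"dy":0,"dz":-0.004,"twist":0,"grip":-1},{"dx":0,"dy":0,"dz":-0.005,"twist":0,"grip":-1}]'
python3 -m crank '[{"dx":0,"dy":0,"dz":-0.001,"twist":0,"grip":-1},{"dx":0,"dy":0,"dz":-0.002,"twist":0,"grip":-1},{"dx":0,"dy":0,"dz":-0.003,"twist":0,"grip":-1},{"dx":0,"dy":0,"dz":-0.003,"twist":0,"grip":-1},{"dx":0,"dy":0,"dz":-0.003,"twist":0,"grip":-1}]'
python3 - <<'E'
from h import *
print(arm.get_state()["eef_pos"])
A=cv2.resize(shot("scene","s2.png")[100:235,165:305],None,fx=4,fy=4,interpolation=cv2.INTER_CUBIC)
cv2.imwrite("pics/ce.png",A);cs=arm.get_calibration("scene");print((proj(cs,arm.get_state()["eef_pos"])-[165,100])*4)
E
```

```text
t: 4.37
eef_pos: [0.6452, 0.1114, 0.0118]
ee_rot: [3.142, -0.0, 1.071]
force: [-0.0, 0.2, -0.0]
width: 0.001
gripper_force: 0.0
t: 4.78
eef_pos: [0.6451, 0.1113, 0.0088]
ee_rot: [-3.142, 0.0, 1.071]
force: [-0.0, 0.7, 0.2]
width: 0.0008
gripper_force: 0.0
[0.64510954 0.11132188 0.0087859 ]
[312.75021927 258.54394429]
```

View pics/ce.png

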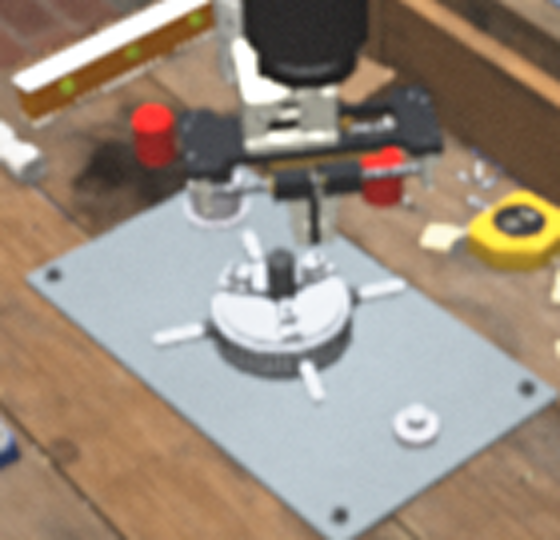

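TCP reads 8.8 mm, which is below the plate's top, with no contact. The reading is therefore low by over 10 mm, so I'll keep feeling for contact.

```bash
python3 -m crank '[{"dx":0,"dy":0,"dz":-0.001,"twist":0,"grip":-1},{"dx":0,"dy":0,"dz":-0.002,"twist":0,"grip":-1},{"dx":0,"dy":0,"dz":-0.003,"twist":0,"grip":-1},{"dx":0,"dy":0,"dz":-0.004,"twist":0,"grip":-1},{"dx":0,"dy":0,"dz":-0.005,"twist":0,"grip":-1}]'
python3 -m crank '[{"dx":0,"dy":0,"dz":-0.001,"twist":0,"grip":-1},{"dx":0,"dy":0,"dz":-0.0015,"twist":0,"grip":-1},{"dx":0,"dy":0,"dz":-0.002,"twist":0,"grip":-1},{"dx":0,"dy":0,"dz":-0.0025,"twist":0,"grip":-1},{"dx":0,"dy":0,"dz":-0.003,"twist":0,"grip":-1}]'
```

```text
t: 5.25
eef_pos: [0.6451, 0.1113, 0.0037]
ee_rot: [-3.142, 0.0, 1.071]
force: [-0.2, 0.3, -0.3]
width: 0.0007
gripper_force: 0.0
t: 5.67
eef_pos: [0.6452, 0.1114, 0.0008]
ee_rot: [3.142, -0.0, 1.071]
force: [0.2, 0.1, 0.2]
width: 0.0006
gripper_force: 0.0
```

```bash
python3 -m crank '[{"dx":0,"dy":0,"dz":-0.0005,"twist":0,"grip":-1},{"dx":0,"dy":0,"dz":-0.001,"twist":0,"grip":-1},{"dx":0,"dy":0,"dz":-0.0015,"twist":0,"grip":-1},{"dx":0,"dy":0,"dz":-0.002,"twist":0,"grip":-1},{"dx":0,"dy":0,"dz":-0.002,"twist":0,"grip":-1}]'
```

```text
t: 6.08
eef_pos: [0.6451, 0.1113, -0.0013]
ee_rot: [-3.141, 0.0, 1.071]
force: [0.1, 1.1, -1.0]
width: 0.0005
gripper_force: 0.0
```

```bash
python3 -m crank '[{"dx":0,"dy":0,"dz":-0.0005,"twist":0,"grip":-1},{"dx":0,"dy":0,"dz":-0.001,"twist":0,"grip":-1},{"dx":0,"dy":0,"dz":-0.0015,"twist":0,"grip":-1},{"dx":0,"dy":0,"dz":-0.002,"twist":0,"grip":-1},{"dx":0,"dy":0,"dz":-0.002,"twist":0,"grip":-1}]'
```

```text
t: 6.5
eef_pos: [0.645, 0.1113, -0.0033]
ee_rot: [-3.141, 0.0, 1.071]
force: [0.0, -0.7, -0.2]
width: 0.0003
gripper_force: 0.0
```

```bash
python3 -m crank '[{"dx":0,"dy":0,"dz":-0.0005,"twist":0,"grip":-1},{"dx":0,"dy":0,"dz":-0.001,"twist":0,"grip":-1},{"dx":0,"dy":0,"dz":-0.0015,"twist":0,"grip":-1},{"dx":0,"dy":0,"dz":-0.002,"twist":0,"grip":-1},{"dx":0,"dy":0,"dz":-0.002,"twist":0,"grip":-1}]'
```

```text
t: 6.92
eef_pos: [0.6451, 0.1113, -0.0053]
ee_rot: [-3.141, 0.0, 1.071]
force: [0.5, 0.1, 1.1]
width: 0.0002
gripper_force: 0.0
```

```bash
python3 -m crank '[{"dx":0,"dy":0,"dz":-0.0005,"twist":0,"grip":-1},{"dx":0,"dy":0,"dz":-0.001,"twist":0,"grip":-1},{"dx":0,"dy":0,"dz":-0.0015,"twist":0,"grip":-1},{"dx":0,"dy":0,"dz":-0.002,"twist":0,"grip":-1},{"dx":0,"dy":0,"dz":-0.002,"twist":0,"grip":-1}]'
```

```text
t: 7.33
eef_pos: [0.6451, 0.1113, -0.0073]
ee_rot: [-3.141, 0.0, 1.071]
force: [-0.1, 0.3, 0.2]
width: 0.0005
gripper_force: 0.0
```

```bash
python3 -m crank '[{"dx":0,"dy":0,"dz":-0.0005,"twist":0,"grip":-1},{"dx":0,"dy":0,"dz":-0.001,"twist":0,"grip":-1},{"dx":0,"dy":0,"dz":-0.0015,"twist":0,"grip":-1},{"dx":0,"dy":0,"dz":-0.002,"twist":0,"grip":-1},{"dx":0,"dy":0,"dz":-0.002,"twist":0,"grip":-1}]'
```

```text
t: 7.75
eef_pos: [0.6451, 0.1113, -0.0093]
ee_rot: [-3.142, 0.0, 1.071]
force: [-0.5, -0.1, -1.0]
width: 0.0005
gripper_force: 0.0
```

```bash
python3 -m crank '[{"dx":0,"dy":0,"dz":-0.0005,"twist":0,"grip":-1},{"dx":0,"dy":0,"dz":-0.001,"twist":0,"grip":-1},{"dx":0,"dy":0,"dz":-0.0015,"twist":0,"grip":-1},{"dx":0,"dy":0,"dz":-0.002,"twist":0,"grip":-1},{"dx":0,"dy":0,"dz":-0.002,"twist":0,"grip":-1}]'
```

```text
t: 8.17
eef_pos: [0.6451, 0.1113, -0.0113]
ee_rot: [-3.141, 0.0, 1.071]
force: [0.0, 0.6, -0.7]
width: 0.0006
gripper_force: 0.0
```

Run:
```python
from h import *
A=cv2.resize(shot("scene","s3.png")[140:200,210:280],None,fx=8,fy=8,interpolation=cv2.INTER_CUBIC)
cv2.imwrite("pics/cf.png",A);cs=arm.get_calibration("scene");p=arm.get_state()["eef_pos"]
for z in(0,.015,.02,.025):print(z,(proj(cs,p+[0,0,z])-[210,140])*8)
```

```text
0 [266.80787183 234.7742983 ]
0.015 [265.76564525 206.76176973]
0.02 [265.41492843 197.33427073]
0.025 [265.06253816 187.86124083]
```

View pics/cf.png

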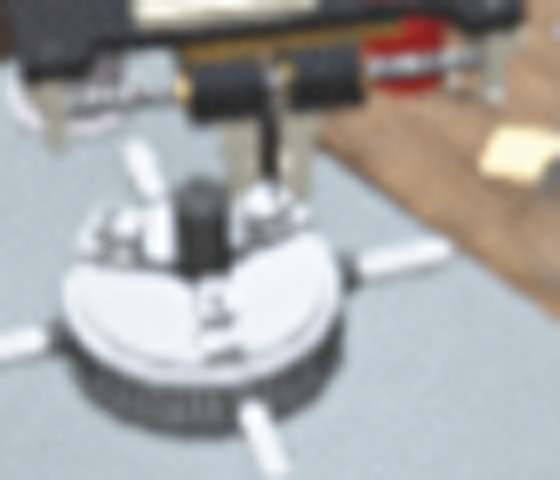

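The finger ends show at about y=200 in this crop, so the tip is roughly 19–21 mm above the reading and about to touch.

```bash
python3 -m crank '[{"dx":0,"dy":0,"dz":-0.0005,"twist":0,"grip":-1},{"dx":0,"dy":0,"dz":-0.001,"twist":0,"grip":-1},{"dx":0,"dy":0,"dz":-0.0015,"twist":0,"grip":-1},{"dx":0,"dy":0,"dz":-0.002,"twist":0,"grip":-1},{"dx":0,"dy":0,"dz":-0.002,"twist":0,"grip":-1}]'
```

```text
t: 8.63
eef_pos: [0.6452, 0.1114, -0.0124]
ee_rot: [3.141, -0.0, 1.071]
force: [-1.4, -0.3, 5.9]
width: 0.0005
gripper_force: 3.3
```

The plate is felt at a reading of −12.3 mm, so the true tip is the reading plus 22.3 mm. For the bars I want a reading of about 0. Going back behind the 70° bar.

```bash
python3 -m crank '[{"dx":0,"dy":0,"dz":0.025,"twist":0,"grip":-1},{"dx":0,"dy":0,"dz":0.045,"twist":0,"grip":-1},{"dx":-0.025,"dy":0.013,"dz":0.045,"twist":5,"grip":-1},{"dx":-0.055,"dy":0.029,"dz":0.045,"twist":8,"grip":-1},{"dx":-0.08,"dy":0.042,"dz":0.045,"twist":8,"grip":-1}]'
python3 -m crank '[{"dx":0,"dy":0,"dz":0,"twist":0,"grip":-1},{"dx":0,"dy":0,"dz":-0.012,"twist":0,"grip":-1},{"dx":0,"dy":0,"dz":-0.024,"twist":0,"grip":-1},{"dx":0,"dy":0,"dz":-0.032,"twist":0,"grip":-1},{"dx":0,"dy":0,"dz":-0.032,"twist":0,"grip":-1}]'
python3 arc.py .026 0 7 14 21 28 35
```

```text
t: 9.05
eef_pos: [0.564, 0.1536, 0.032]
ee_rot: [3.142, -0.001, 1.213]
force: [-0.1, 0.2, -1.1]
width: 0.0004
gripper_force: 0.0
t: 9.47
eef_pos: [0.5641, 0.1527, -0.0018]
ee_rot: [-3.14, 0.002, 1.21]
force: [-0.2, 0.6, 0.1]
width: 0.0009
gripper_force: 0.0
rad 0.0835 tan 0.0442 yaw 69.3 Ftan 0.39 Frad 0.47 F [-0.2  0.6  0.1] Mz -0.04
0.0 [ 0.0175 -0.005 ]
7.0 [ 0.0283 -0.0063]
14.0 [ 0.0388 -0.009 ]
21.0 [ 0.049  -0.0129]
28.0 [ 0.0585 -0.018 ]
35.0 [ 0.0674 -0.0243]
```

```bash
python3 -m crank '[{"dx":0.008,"dy":-0.003,"dz":0.002,"twist":0,"grip":-1},{"dx":0.014,"dy":-0.005,"dz":0.002,"twist":0,"grip":-1},{"dx":0.0175,"dy":-0.005,"dz":0.002,"twist":0,"grip":-1},{"dx":0.023,"dy":-0.0057,"dz":0.002,"twist":-3.5,"grip":-1},{"dx":0.0283,"dy":-0.0063,"dz":0.002,"twist":-7,"grip":-1}]'
python3 arc.py .026 0 7 14 21 28 35
```

```text
t: 9.88
eef_pos: [0.5939, 0.147, 0.0024]
ee_rot: [-3.141, -0.0, 1.085]
force: [-4.8, 1.0, 3.3]
width: 0.0002
gripper_force: 2.4
rad 0.0862 tan 0.0253 yaw 62.2 Ftan 4.70 Frad -1.35 F [-4.8  1.   3.3] Mz -0.05
0.0 [-0.0012 -0.0007]
7.0 [ 0.0093 -0.0034]
14.0 [ 0.0194 -0.0073]
21.0 [ 0.029  -0.0125]
28.0 [ 0.0378 -0.0187]
35.0 [ 0.0459 -0.026 ]
```

```bash
python3 -m crank '[{"dx":0.004,"dy":-0.002,"dz":-0.002,"twist":-3,"grip":-1},{"dx":0.0095,"dy":-0.0035,"dz":-0.003,"twist":-7,"grip":-1},{"dx":0.0195,"dy":-0.0075,"dz":-0.003,"twist":-14,"grip":-1},{"dx":0.029,"dy":-0.0125,"dz":-0.003,"twist":-21,"grip":-1},{"dx":0.038,"dy":-0.019,"dz":-0.003,"twist":-28,"grip":-1}]'
python3 arc.py .026 0 7 14 21 28 35
```

```text
t: 10.3
eef_pos: [0.6318, 0.1282, -0.0007]
ee_rot: [-3.141, 0.0, 0.594]
force: [-4.1, 3.3, 3.2]
width: 0.0003
gripper_force: 2.2
rad 0.0850 tan 0.0262 yaw 34.0 Ftan 5.02 Frad -1.57 F [-4.1  3.3  3.2] Mz -0.05
0.0 [ 0.0001 -0.0001]
7.0 [ 0.0081 -0.0075]
14.0 [ 0.0151 -0.0157]
21.0 [ 0.0211 -0.0248]
28.0 [ 0.026  -0.0345]
35.0 [ 0.0296 -0.0447]
```

```bash
python3 -m crank '[{"dx":0.008,"dy":-0.0075,"dz":0,"twist":-7,"grip":-1},{"dx":0.015,"dy":-0.0155,"dz":0,"twist":-14,"grip":-1},{"dx":0.021,"dy":-0.025,"dz":0,"twist":-21,"grip":-1},{"dx":0.026,"dy":-0.0345,"dz":0,"twist":-28,"grip":-1},{"dx":0.0295,"dy":-0.0445,"dz":0,"twist":-35,"grip":-1}]'
python3 arc.py .026 0 7 14 21 28 35
```

```text
t: 10.72
eef_pos: [0.6619, 0.0837, -0.0007]
ee_rot: [-3.141, -0.001, -0.018]
force: [-1.6, 4.3, 1.7]
width: 0.0008
gripper_force: 2.1
rad 0.0854 tan 0.0262 yaw -1.0 Ftan 4.22 Frad -1.64 F [-1.6  4.3  1.7] Mz 0.05
0.0 [-0.0004 -0.0002]
7.0 [ 0.0019 -0.0108]
14.0 [ 0.003  -0.0216]
21.0 [ 0.0027 -0.0325]
28.0 [ 0.0011 -0.0432]
35.0 [-0.0018 -0.0537]
```

```bash
python3 -m crank '[{"dx":0.0015,"dy":-0.0095,"dz":0,"twist":-6,"grip":-1},{"dx":0.0025,"dy":-0.0185,"dz":0,"twist":-12,"grip":-1},{"dx":0.003,"dy":-0.028,"dz":0,"twist":-18,"grip":-1},{"dx":0.002,"dy":-0.037,"dz":0,"twist":-24,"grip":-1},{"dx":0.001,"dy":-0.043,"dz":0,"twist":-28,"grip":-1}]'
python3 arc.py .026 0 3 6 9 12 15
```

```text
t: 11.13
eef_pos: [0.6639, 0.0406, -0.0005]
ee_rot: [-3.139, -0.002, -0.506]
force: [2.4, 3.5, -2.1]
width: 0.0006
gripper_force: 2.1
rad 0.0858 tan 0.0265 yaw -29.0 Ftan 4.25 Frad 0.39 F [ 2.4  3.5 -2.1] Mz 0.01
0.0 [-0.001 -0.   ]
3.0 [-0.0021 -0.0045]
6.0 [-0.0034 -0.009 ]
9.0 [-0.0049 -0.0134]
12.0 [-0.0067 -0.0177]
15.0 [-0.0087 -0.0219]
```

```bash
python3 -m crank '[{"dx":-0.0015,"dy":-0.003,"dz":0,"twist":-2,"grip":-1},{"dx":-0.0025,"dy":-0.006,"dz":0,"twist":-4,"grip":-1},{"dx":-0.0035,"dy":-0.009,"dz":0,"twist":-6,"grip":-1},{"dx":-0.005,"dy":-0.0135,"dz":0,"twist":-9,"grip":-1},{"dx":-0.0065,"dy":-0.0175,"dz":0,"twist":-12,"grip":-1}]'
python3 arc.py .026 0 3 5 8 10 12
```

```text
t: 11.55
eef_pos: [0.6584, 0.0234, -0.0001]
ee_rot: [-3.137, -0.003, -0.712]
force: [5.3, 2.0, -2.1]
width: 0.0001
gripper_force: 2.2
rad 0.0857 tan 0.0269 yaw -40.8 Ftan 5.00 Frad 2.71 F [ 5.3  2.  -2.1] Mz 0.08
0.0 [-0.0011 -0.0002]
3.0 [-0.0031 -0.0045]
5.0 [-0.0045 -0.0072]
8.0 [-0.0068 -0.0112]
10.0 [-0.0085 -0.0138]
12.0 [-0.0103 -0.0164]
```

```bash
python3 -m crank '[{"dx":-0.0015,"dy":-0.002,"dz":0,"twist":-1.5,"grip":-1},{"dx":-0.003,"dy":-0.0045,"dz":0,"twist":-3,"grip":-1},{"dx":-0.0045,"dy":-0.007,"dz":0,"twist":-5,"grip":-1},{"dx":-0.0055,"dy":-0.009,"dz":0,"twist":-6.5,"grip":-1},{"dx":-0.0068,"dy":-0.0112,"dz":0,"twist":-8,"grip":-1}]'
python3 arc.py .026 0 3 5 8 10 12
```

```text
t: 11.97
eef_pos: [0.6517, 0.0121, 0.0001]
ee_rot: [-3.137, -0.003, -0.85]
force: [4.7, 0.2, -1.5]
width: 0.0003
gripper_force: 2.2
rad 0.0852 tan 0.0259 yaw -48.7 Ftan 3.64 Frad 2.96 F [ 4.7  0.2 -1.5] Mz 0.07
0.0 [-0.      0.0002]
3.0 [-0.0026 -0.0037]
5.0 [-0.0044 -0.0062]
8.0 [-0.0073 -0.0098]
10.0 [-0.0093 -0.0122]
12.0 [-0.0114 -0.0145]
```

```bash
python3 -m crank '[{"dx":-0.0015,"dy":-0.002,"dz":0,"twist":-1.5,"grip":-1},{"dx":-0.003,"dy":-0.0038,"dz":0,"twist":-3,"grip":-1},{"dx":-0.0045,"dy":-0.0062,"dz":0,"twist":-5,"grip":-1},{"dx":-0.006,"dy":-0.008,"dz":0,"twist":-6.5,"grip":-1},{"dx":-0.0073,"dy":-0.0098,"dz":0,"twist":-8,"grip":-1}]'
python3 arc.py .026 0 3 5 8 10 12
```

```text
t: 12.38
eef_pos: [0.6444, 0.0021, 0.0002]
ee_rot: [-3.137, -0.002, -0.989]
force: [4.7, 0.1, -0.8]
width: 0.0004
gripper_force: 2.2
rad 0.0851 tan 0.0259 yaw -56.7 Ftan 3.98 Frad 2.55 F [ 4.7  0.1 -0.8] Mz 0.06
0.0 [-0.      0.0002]
3.0 [-0.0031 -0.0033]
5.0 [-0.0052 -0.0056]
8.0 [-0.0086 -0.0088]
10.0 [-0.0109 -0.0109]
12.0 [-0.0133 -0.0128]
```

```bash
python3 -m crank '[{"dx":-0.0015,"dy":-0.0016,"dz":0,"twist":-1.5,"grip":-1},{"dx":-0.0031,"dy":-0.0033,"dz":0,"twist":-3,"grip":-1},{"dx":-0.0052,"dy":-0.0056,"dz":0,"twist":-5,"grip":-1},{"dx":-0.007,"dy":-0.0072,"dz":0,"twist":-6.5,"grip":-1},{"dx":-0.0086,"dy":-0.0088,"dz":0,"twist":-8,"grip":-1}]'
python3 arc.py .026 0 3 5 8 10 12
```

```text
t: 12.8
eef_pos: [0.6358, -0.007, 0.0002]
ee_rot: [-3.137, -0.002, -1.129]
force: [5.4, -1.3, -1.3]
width: 0.0003
gripper_force: 2.2
rad 0.0852 tan 0.0259 yaw -64.7 Ftan 4.30 Frad 3.50 F [ 5.4 -1.3 -1.3] Mz 0.05
0.0 [0.     0.0003]
3.0 [-0.0035 -0.0028]
5.0 [-0.0059 -0.0047]
8.0 [-0.0097 -0.0074]
10.0 [-0.0123 -0.0091]
12.0 [-0.015  -0.0108]
```

```bash
python3 -m crank '[{"dx":-0.0017,"dy":-0.0014,"dz":0,"twist":-1.5,"grip":-1},{"dx":-0.0035,"dy":-0.0029,"dz":0,"twist":-3,"grip":-1},{"dx":-0.0059,"dy":-0.0048,"dz":0,"twist":-5,"grip":-1},{"dx":-0.0078,"dy":-0.0061,"dz":0,"twist":-6.5,"grip":-1},{"dx":-0.0097,"dy":-0.0075,"dz":0,"twist":-8,"grip":-1}]'
python3 arc.py .026 0 3 5 8 10 12
```

```text
t: 13.22
eef_pos: [0.6262, -0.0146, 0.0003]
ee_rot: [-3.136, -0.001, -1.268]
force: [5.2, -1.4, -0.3]
width: 0.0006
gripper_force: 2.5
rad 0.0852 tan 0.0260 yaw -72.7 Ftan 4.51 Frad 2.87 F [ 5.2 -1.4 -0.3] Mz 0.12
0.0 [-0.0001  0.0002]
3.0 [-0.004  -0.0024]
5.0 [-0.0067 -0.0039]
8.0 [-0.0108 -0.0061]
10.0 [-0.0136 -0.0074]
12.0 [-0.0165 -0.0086]
```

```bash
python3 -m crank '[{"dx":-0.002,"dy":-0.0012,"dz":0,"twist":-1.5,"grip":-1},{"dx":-0.004,"dy":-0.0025,"dz":0,"twist":-3,"grip":-1},{"dx":-0.0054,"dy":-0.0033,"dz":0,"twist":-4,"grip":-1},{"dx":-0.0067,"dy":-0.004,"dz":0,"twist":-5,"grip":-1},{"dx":-0.0094,"dy":-0.0055,"dz":0,"twist":-7,"grip":-1}]'
python3 arc.py .026 0 2 3 4 5 6 8
```

```text
t: 13.63
eef_pos: [0.6171, -0.0201, 0.0003]
ee_rot: [-3.136, -0.001, -1.39]
force: [6.8, -2.7, -1.0]
width: 0.0004
gripper_force: 2.9
rad 0.0852 tan 0.0261 yaw -79.6 Ftan 6.23 Frad 3.92 F [ 6.8 -2.7 -1. ] Mz 0.11
0.0 [-0.0002  0.0002]
2.0 [-0.003  -0.0012]
3.0 [-0.0044 -0.0018]
4.0 [-0.0058 -0.0024]
5.0 [-0.0072 -0.003 ]
6.0 [-0.0087 -0.0036]
8.0 [-0.0116 -0.0047]
```

```bash
python3 -m crank '[{"dx":-0.001,"dy":-0.0004,"dz":0,"twist":-0.7,"grip":-1},{"dx":-0.002,"dy":-0.0008,"dz":0,"twist":-1.4,"grip":-1},{"dx":-0.003,"dy":-0.0012,"dz":0,"twist":-2,"grip":-1},{"dx":-0.0044,"dy":-0.0019,"dz":0,"twist":-3,"grip":-1},{"dx":-0.0044,"dy":-0.0019,"dz":0,"twist":-3,"grip":-1}]'
python3 arc.py .026 0 1 2 3 4 5 6
```

```text
t: 14.05
eef_pos: [0.6132, -0.0222, 0.0004]
ee_rot: [-3.135, -0.001, -1.442]
force: [8.3, -4.8, -2.6]
width: -0.0
gripper_force: 3.6
rad 0.0853 tan 0.0265 yaw -82.6 Ftan 7.66 Frad 5.87 F [ 8.3 -4.8 -2.6] Mz 0.11
0.0 [-0.0005  0.0002]
1.0 [-0.0019 -0.0004]
2.0 [-0.0034 -0.001 ]
3.0 [-0.0048 -0.0016]
4.0 [-0.0063 -0.0021]
5.0 [-0.0077 -0.0027]
6.0 [-0.0092 -0.0032]
```

```bash
python3 -m crank '[{"dx":-0.001,"dy":-0.0004,"dz":0,"twist":-0.7,"grip":-1},{"dx":-0.002,"dy":-0.0008,"dz":0,"twist":-1.4,"grip":-1},{"dx":-0.003,"dy":-0.0012,"dz":0,"twist":-2,"grip":-1},{"dx":-0.0044,"dy":-0.0018,"dz":0,"twist":-3,"grip":-1},{"dx":-0.0044,"dy":-0.0018,"dz":0,"twist":-3,"grip":-1}]'
python3 arc.py .026 0 1 2 3 4 5 6
```

```text
t: 14.47
eef_pos: [0.6097, -0.0239, 0.0005]
ee_rot: [-3.134, -0.0, -1.494]
force: [10.9, -5.7, -4.2]
width: 0.0004
gripper_force: 5.0
rad 0.0852 tan 0.0273 yaw -85.6 Ftan 10.42 Frad 6.53 F [10.9 -5.7 -4.2] Mz 0.21
0.0 [-0.0013  0.0001]
1.0 [-0.0028 -0.0004]
2.0 [-0.0042 -0.0009]
3.0 [-0.0057 -0.0014]
4.0 [-0.0072 -0.0019]
5.0 [-0.0087 -0.0024]
6.0 [-0.0101 -0.0028]
```

```bash
python3 -m crank '[{"dx":-0.0006,"dy":-0.0002,"dz":0,"twist":-0.3,"grip":-1},{"dx":-0.0012,"dy":-0.0003,"dz":0,"twist":-0.6,"grip":-1},{"dx":-0.0018,"dy":-0.0005,"dz":0,"twist":-1,"grip":-1},{"dx":-0.002,"dy":-0.0006,"dz":0,"twist":-1.2,"grip":-1},{"dx":-0.002,"dy":-0.0006,"dz":0,"twist":-1.2,"grip":-1}]'
python3 arc.py .026 0
```

```text
t: 14.88
eef_pos: [0.6083, -0.0245, 0.0006]
ee_rot: [-3.133, -0.0, -1.514]
force: [11.9, -6.3, -5.4]
width: 0.0005
gripper_force: 5.9
rad 0.0852 tan 0.0276 yaw -86.8 Ftan 11.56 Frad 6.93 F [11.9 -6.3 -5.4] Mz 0.2
0.0 [-0.0016  0.0001]
```

```bash
python3 -m crank '[{"dx":-0.0003,"dy":0,"dz":0,"twist":-0.2,"grip":-1},{"dx":-0.0006,"dy":-0.0001,"dz":0,"twist":-0.4,"grip":-1},{"dx":-0.0008,"dy":-0.0001,"dz":0,"twist":-0.5,"grip":-1},{"dx":-0.0008,"dy":-0.0001,"dz":0,"twist":-0.5,"grip":-1},{"dx":-0.0008,"dy":-0.0001,"dz":0,"twist":-0.5,"grip":-1}]'
python3 arc.py .026 0
```

```text
t: 15.3
eef_pos: [0.6077, -0.0247, 0.0006]
ee_rot: [-3.133, -0.0, -1.523]
force: [14.4, -7.0, -5.0]
width: 0.0005
gripper_force: 6.2
rad 0.0851 tan 0.0277 yaw -87.3 Ftan 14.01 Frad 7.70 F [14.4 -7.  -5. ] Mz 0.19
0.0 [-0.0017  0.0001]
```

The bite is firm at about 12 N. Backing off the bar, then lifting.

```bash
python3 -m crank '[{"dx":0.01,"dy":0,"dz":0,"twist":0,"grip":-1},{"dx":0.022,"dy":0,"dz":0,"twist":0,"grip":-1},{"dx":0.025,"dy":0,"dz":0.02,"twist":0,"grip":-1},{"dx":0.025,"dy":0,"dz":0.05,"twist":0,"grip":-1},{"dx":0.025,"dy":0,"dz":0.07,"twist":0,"grip":-1}]'
python3 -m crank '[{"dx":-0.008,"dy":-0.013,"dz":0,"twist":0,"grip":-1},{"dx":-0.024,"dy":-0.035,"dz":0,"twist":0,"grip":-1},{"dx":-0.04,"dy":-0.055,"dz":0,"twist":0,"grip":-1},{"dx":-0.047,"dy":-0.065,"dz":-0.02,"twist":0,"grip":-1},{"dx":-0.047,"dy":-0.065,"dz":-0.035,"twist":0,"grip":-1}]'
python3 - <<'E'
from h import *
im=shot("top","t2.png");s=shot("scene","s4.png");print(arm.get_state())
a=cv2.resize(im[160:270,140:280],None,fx=3,fy=3,interpolation=cv2.INTER_CUBIC);b=cv2.resize(s[125:235,165:305],None,fx=2.7,fy=3,interpolation=cv2.INTER_CUBIC)
cv2.imwrite("pics/cg.png",np.hstack([a,b]))
E
```

```text
t: 15.72
eef_pos: [0.6279, -0.0246, 0.0707]
ee_rot: [3.142, -0.0, -1.524]
force: [0.6, 0.6, 0.6]
width: 0.0003
gripper_force: 0.0
t: 16.13
eef_pos: [0.5784, -0.0912, 0.034]
ee_rot: [-3.141, 0.001, -1.527]
force: [-0.0, -0.1, -0.0]
width: 0.0008
gripper_force: 0.0
{'t': 16.2333, 'q': array([ 0.17873516,  0.38058629, -0.39525598, -0.00093359, -0.79939727,
       -0.13344373]), 'qd': array([ 0.016708  , -0.01990412,  0.04918959,  0.01967293, -0.04217281,
       -0.00325423]), 'joint_efforts': array([ -0.348681  , -53.29127669,  22.130422  ,   5.35112187,
         0.65640494,   0.05410653]), 'eef_pos': array([ 0.57774942, -0.0902543 ,  0.03182172]), 'ee_rot': array([ 3.13710006e+00,  6.93123840e-05, -1.52615737e+00]), 'force': array([-0.49238868,  0.72017751, -0.75789726]), 'moment': array([ 0.07234505, -0.00852658, -0.01471952]), 'gripper_force': 0.0, 'width': 0.0005068421565215775}
```

View pics/cg.png

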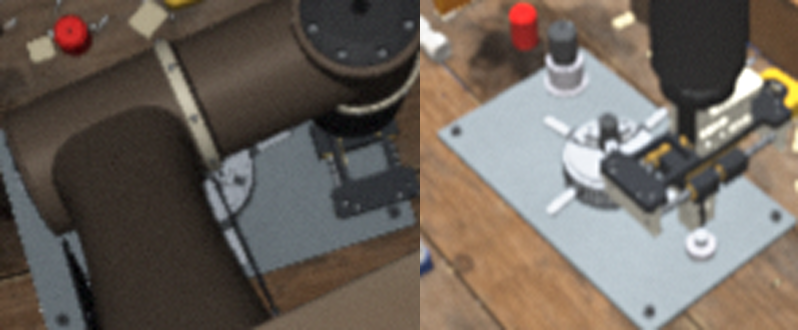

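The blank stands upright in the closed jaws, and the tip is just over the plunger at (702,240). Shifting +6 mm in x and pressing down.

```bash
python3 -m crank '[{"dx":0.003,"dy":0,"dz":0,"twist":0,"grip":-1},{"dx":0.006,"dy":0,"dz":-0.005,"twist":0,"grip":-1},{"dx":0.006,"dy":0,"dz":-0.01,"twist":0,"grip":-1},{"dx":0.006,"dy":0,"dz":-0.015,"twist":0,"grip":-1},{"dx":0.006,"dy":0,"dz":-0.019,"twist":0,"grip":-1}]'
python3 -m crank '[{"dx":0,"dy":0,"dz":-0.001,"twist":0,"grip":-1},{"dx":0,"dy":0,"dz":-0.002,"twist":0,"grip":-1},{"dx":0,"dy":0,"dz":-0.003,"twist":0,"grip":-1},{"dx":0,"dy":0,"dz":-0.004,"twist":0,"grip":-1},{"dx":0,"dy":0,"dz":-0.004,"twist":0,"grip":-1}]'
```

```text
t: 16.65
eef_pos: [0.5861, -0.0889, 0.0144]
ee_rot: [3.141, 0.0, -1.524]
force: [0.4, -0.3, -0.2]
width: 0.0005
gripper_force: 0.0
t: 17.07
eef_pos: [0.5861, -0.0891, 0.011]
ee_rot: [-3.141, 0.0, -1.524]
force: [-1.3, 0.6, 1.2]
width: 0.0004
gripper_force: 1.0
```

```bash
python3 -m crank '[{"dx":0,"dy":0,"dz":-0.0015,"twist":0,"grip":-1},{"dx":0,"dy":0,"dz":-0.003,"twist":0,"grip":-1},{"dx":0,"dy":0,"dz":-0.0045,"twist":0,"grip":-1},{"dx":0,"dy":0,"dz":-0.006,"twist":0,"grip":-1},{"dx":0,"dy":0,"dz":-0.0065,"twist":0,"grip":-1}]'
python3 -m crank '[{"dx":0,"dy":0,"dz":-0.0005,"twist":0,"grip":-1},{"dx":0,"dy":0,"dz":-0.001,"twist":0,"grip":-1},{"dx":0,"dy":0,"dz":-0.0015,"twist":0,"grip":-1},{"dx":0,"dy":0,"dz":-0.002,"twist":0,"grip":-1},{"dx":0,"dy":0,"dz":-0.002,"twist":0,"grip":-1}]'
```

```text
t: 17.48
eef_pos: [0.5862, -0.0891, 0.0044]
ee_rot: [-3.141, -0.0, -1.524]
force: [-1.7, 0.1, 6.2]
width: 0.0003
gripper_force: 2.7
t: 17.9
eef_pos: [0.5863, -0.0892, 0.0035]
ee_rot: [-3.141, -0.0, -1.524]
force: [-4.3, 1.4, 12.7]
width: 0.0006
gripper_force: 6.6
```

Force jumps to 12.7 N at a reading of 3.5 mm, which matches the stop at 26 mm. Releasing and moving clear.

```bash
python3 -m crank '[{"dx":0,"dy":0,"dz":0.004,"twist":0,"grip":-1},{"dx":0,"dy":0,"dz":0.01,"twist":0,"grip":-1},{"dx":0,"dy":0,"dz":0.03,"twist":0,"grip":-1},{"dx":0,"dy":0,"dz":0.06,"twist":0,"grip":-1},{"dx":0,"dy":0,"dz":0.09,"twist":0,"grip":-1}]'
python3 -m crank '[{"dx":0,"dy":-0.03,"dz":0.03,"twist":0,"grip":-1},{"dx":0,"dy":-0.06,"dz":0.06,"twist":0,"grip":-1},{"dx":0,"dy":-0.1,"dz":0.07,"twist":0,"grip":-1},{"dx":0,"dy":-0.14,"dz":0.07,"twist":0,"grip":-1},{"dx":0,"dy":-0.16,"dz":0.07,"twist":0,"grip":-1}]'
python3 - <<'E'
from h import *
im=shot("top","t3.png");s=shot("scene","s5.png")
a=cv2.resize(im[160:280,130:285],None,fx=2.6,fy=3,interpolation=cv2.INTER_CUBIC);b=cv2.resize(s[115:235,165:305],None,fx=2.7,fy=3,interpolation=cv2.INTER_CUBIC)
cv2.imwrite("pics/ch.png",np.hstack([a,b])[:,:800])
E
```

```text
t: 18.32
eef_pos: [0.5851, -0.0893, 0.0924]
ee_rot: [3.139, -0.0, -1.525]
force: [1.2, -0.2, 1.7]
width: 0.0007
gripper_force: 0.0
t: 18.73
eef_pos: [0.5862, -0.2527, 0.1637]
ee_rot: [-3.139, -0.001, -1.526]
force: [0.8, 0.5, -0.3]
width: 0.0004
gripper_force: 0.0
```

View pics/ch.png

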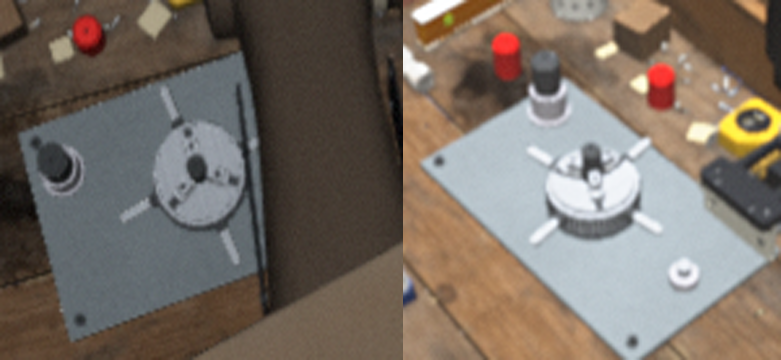

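The three jaws are closed on the upright dark blank (592,157), the plunger is up again (684,270), and the spare (545,75) has not moved.

```bash
python3 -c "
from station import arm
print(arm.job_done())"
```

```text
the job is handed in; nothing more can be done
None
```

The job is handed in: the jaws hold the thin blank upright, with the last force readings on the bar at 11.6 and 14.0 N (noise about 1 N). The plunger was pressed to its stop and sprang back, the spare stayed put, and the clock stood at about 19 s; no verdict came back.

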